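Lay the shipping carton down on the packing board

TASK

The tall carton standing in front of the blue packing board has to lie on the board for taping. First put the bar mould (lying flat, face up as it is now) and the small tub (standing upright), which are in its way on the board, into the sheet pan; then slide the carton upright until its foot meets the board's near edge and tip it over that edge, so that it ends up lying flat and roughly square on the board with its foot end still near that edge (a little overhang is fine). Leave the jar, the spray bottle and the stack of bars where they are.

Things in the scene. Friction and masses are not known exactly. Their poses are not given: they have to be found in the camera images.
- board: Fixed blue plastic packing board, 210 (its x) x 250 (its y) x 14 mm thick, flat on the bench. Origin on the bench at the middle of its near edge, the rigid 14 mm high stop; x points from that edge horizontally over the board (it covers x 0 to 0.21, y -0.125 to 0.125 m), z up. The carton starts on its -x side.
- pan: Fixed aluminium sheet pan beyond the board's far edge, 190 mm (its x) x 250 mm (its y) outside, with a rim 16 mm high and 4 mm thick and a floor 4 to 5 mm thick. Origin at the centre of its underside on the bench, z up; its y is roughly parallel to the board's y.
- carton: Closed rigid cardboard carton 96 (its x) x 116 (y) x 180 (z) mm, 0.3 to 0.65 kg, on end on the bench 30 to 60 mm short of the board, too wide to grip. Origin: centre of its foot end; x points roughly at the board. Pushed high while its foot is free it may topple; pushed near its foot (z under 60 mm) it slides. At the stop a high push of a few N tips it; past balance it falls onto the board.
- carton_foot (a point): Middle of the bottom edge of the carton's face towards the board: 48 mm along the carton's x from its origin. It meets the board's near edge when the carton has been slid up. As the carton falls over the edge its foot slips back, and its end comes to lie some 40 mm short of the edge.
- carton_mid (a point): Centre of the carton's volume, 90 mm along its z from its origin.
- mould: Plain white plastic bar mould, a flat rigid block 150 mm (its x) x 54 mm (its y) x 24 mm (its z), about 0.16 kg, lying on the board. Origin at the centre of its underside, patterned face up (+z).
- tub: Small round ivory tub with a white lid, 58 mm over the lid, body 56 mm, 78 mm tall, about 0.18 kg, standing on the board beside the mould. Origin at the centre of its underside, z up to the lid. The mould and the tub may be on either side of the board.
- jar: Bystander: amber jar, 72 mm diameter, 120 mm tall, standing on the bench on the board's -y side. Origin at the centre of its underside.
- spray: Bystander: white bottle, 66 mm diameter, 170 mm tall, standing on the bench on the board's -y side; jar and bottle may change places. Origin at the centre of its underside.
- bars: Bystander: stack of three ivory chocolate bars, 126 mm (its x) x 62 mm (its y) x 38 mm, on the bench beside the carton's way, on the board's +y side. Origin at the centre of its underside.
Not all that is in view belongs to the job. Of the things like the mould, leave any that is green; of the rest the smaller one is meant. What is shaped like the tub but pink is not meant.

How it is judged:
By the outcome, as a careful person would: the job done as asked, in the order asked, and still so for the second after the job is handed in, with the robot touching nothing.
It also fails if it takes over 72 s, if anything falls off the work surface, if the arm or the gripper's body presses on something with over 40 N, if the wrist force passes 120 N, or if a joint passes its speed limit or range.

ROBOT

A 7-joint arm with a two-finger parallel gripper is mounted at the origin on the work surface. World frame = base frame: x ahead of the robot, y to its left, z up, the work surface at z = 0. Lengths are in m, angles in rad, forces in N, time in s.
With the tool pointing down it reaches from about 0.425 to 0.925 m from the base axis. Payload 6.8 kg.
Tool frame: the origin (TCP) lies on the front face of the gripper's body, between the roots of the fingers; the fingertips stand 73 mm ahead of it and the grasp point (between the pads) lies 54 mm ahead of it; z points along the fingers, y is the line along which they close (so a half turn about z gives the same grasp; the last joint's range is limited). The gripper opens to 85 mm and grips with 20 to 120 N. Pads are 22 mm wide; open, the fingers measure 114 mm over their backs; the gripper's body (76 mm by 85 mm) begins 54 mm behind the grasp point. The pads swing forward as they close: fully open they stand 13 mm farther back than shut.
Start: joints at [-1.262, 0.477, 0.022, 1.555, -0.011, 1.109, -0.083], TCP at [0.273, 0.617, 0.304] pointing down, gripper open.
Joint ranges: [-2.96, 2.96], [-0.34, 2.1], [-1.41, 1.46], [0.24, 2.44], [-1.37, 4.51], [0.17, 1.92], [-2.96, 2.96]. Speed limits (rad/s): [2.39, 2.39, 3.14, 3.14, 3.14, 3.14, 3.14].

INTERFACE

Orientations are given as a unit quaternion [w, x, y, z].
In Python, from station import bot, optics gives the robot as it stands.
- The arm moves only by the tool drive_tool, never from a script. Its argument "deltas" is a list of rows, each an object with "gripper": the closure in counts, from 0 (fully open) to 255 (shut); "offset": the shift along the tool's x, y, z in units of 1000 mm (1.0 is 1000 mm), a list of three; "angular": the turn, a rotation vector about the tool's x, y, z in units of 45 degrees (1.0 is 45 degrees), a list of three. In form: [{"gripper": gripper, "offset": [dx, dy, dz], "angular": [rx, ry, rz]}, ...]. A call has 1 to 5 rows; each row is the pose to reach, as a shift and turn from the pose commanded when the call began, along the tool's axes at that moment; what a row does not reach only later rows make up. A row lasts 1/10 s, in which the tool goes at most 50 mm and 8.59 degrees, less where a joint would pass 70% of its speed; a pose out of reach is approached as far as the arm can. A call with a number of a shift or a turn outside -1 to 1 is refused whole. A call with a gripper value outside its range is refused whole. The fingers move at their own pace and stop on an object; "grip_force" is the grip in N (left out, the last holds). Time passes only in rows, so rows that repeat a pose let the fingers close. It gives the time, the measured TCP pose, the force, the opening and the grip force at its end, in the units of the state.
- bot.get_obs(): the state, without advancing time (a new reading comes with each control period).
- optics.read_camera(name): name is "side" or "top"; returns the picture (420x560x3 uint8, blue, green, red); there is no depth.
- optics.camera_model(name): a dict with "fx", "fy", "cx", "cy" (pixels), "cam_to_world" (4x4, takes a point from camera to world coordinates). Camera axes: x right, y up, looking along -z (the intrinsics and any distortion apply to the point x, -y, -z); pixel columns grow to the right and rows downward; lengths in m; the calibration is good to about 2 mm. A picture is of the moment at which its call begins. camera_model takes no time and is no camera call.
- bot.hand_in(): hands the job in; it is judged then, once.
The state is a dict: "t": time; "q": joint angles; "joint_vel": joint speeds; "joint_torque": joint torques, N m; "eef_pos": TCP position; "tool_rot": TCP orientation; "contact_force": force on the tool from outside, world axes, zero at the start; "torque": the same for the moment, N m; "gripper_width": opening from 0.0 (shut) to 1.0 (fully open); "grasp_force": force on a finger pad.
Only numpy, scipy, OpenCV 4.12 (cv2) and the standard library are available. Lean on these libraries where they do the work, as an engineer would, in place of code of your own. Each camera call takes 0.05 s, during which the arm holds its last target. There are 200 camera calls.

## Working session

There is one attempt and no reset: what is moved stays moved. The work goes in short steps, Python scripts to look and compute and a tool call to move; the robot and the scene stay as the last step left them, time stands still between calls to the robot, and variables do not carry over. Pictures are saved under pics/ and viewed, at most 10 in all, crops included, and the job is handed in when it is done.

Besides the shell and the picture viewer there is one more tool, called as name([rows], argument=value, ...), one row to a line, values as JSON. drive_tool: Moves the arm, as the interface text tells. Its arguments: {"type":"object","properties":{"deltas":{"type":"array"},"grip_force":{"type":"number"}},"required":["deltas"]}

```bash
mkdir -p pics; ls; python3 - <<'E'
from station import bot, optics
import cv2,numpy as np
for n in("top","side"):
    im=optics.read_camera(n); cv2.imwrite(f"pics/{n}0.png",im)
    m=optics.camera_model(n); print(n,{k:(np.round(v,4).tolist()) for k,v in m.items()})
o=bot.get_obs(); print(o)
E
```

```text
pics
top {'fx': 465.7078, 'fy': 465.7078, 'cx': 281.4602, 'cy': 214.7752, 'cam_to_world': [[-0.0155, 0.9901, -0.1397, 0.3644], [-0.9998, -0.0172, -0.0108, 0.034], [-0.0131, 0.1395, 0.9901, 1.2967], [0.0, 0.0, 0.0, 1.0]]}
side {'fx': 416.2086, 'fy': 416.2086, 'cx': 282.7786, 'cy': 204.4527, 'cam_to_world': [[0.9878, 0.1041, -0.1161, 0.3965], [-0.1555, 0.7156, -0.681, -0.6148], [0.0122, 0.6907, 0.7231, 0.7886], [0.0, 0.0, 0.0, 1.0]]}
{'t': 0.1, 'q': array([-1.26209155,  0.47772983,  0.022346  ,  1.55636504, -0.01149626,
        1.10928182, -0.08309444]), 'joint_vel': array([-3.39096624e-04, -2.87671724e-03,  1.81056223e-03, -3.14262733e-03,
        8.30941799e-05, -9.16147124e-04,  6.18343871e-04]), 'joint_torque': array([ 4.22533791e-03, -5.97757638e+01,  1.61357995e+00, -2.81953257e+01,
        1.28232807e-02,  5.01458358e-03, -3.70645381e-07]), 'eef_pos': array([0.27310392, 0.61682815, 0.30300932]), 'tool_rot': array([-1.09289947e-04,  2.06885237e-01,  9.78364867e-01, -8.20651672e-04]), 'contact_force': array([ 0.07685625,  0.94115895, -0.39777979]), 'torque': array([0.00532717, 0.01809521, 0.01228549]), 'grasp_force': 0.0, 'gripper_width': 1.000314382384579}
```

View pics/top0.png

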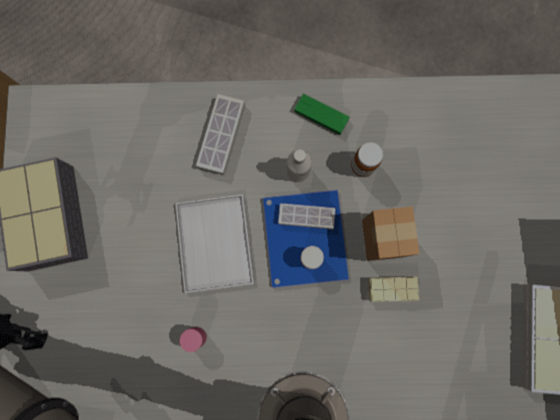

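View pics/side0.png

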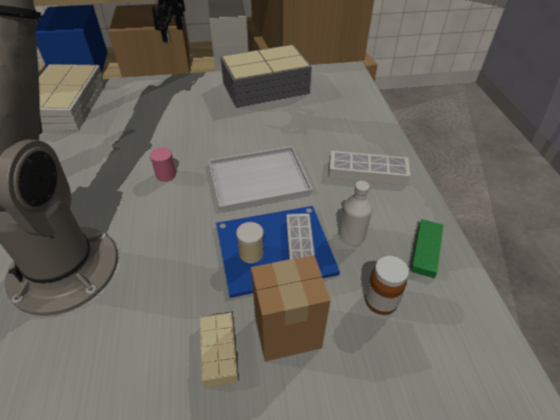

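Seen so far: the top view has world x up and world y to the left. Mould candidates are white on the board (307,216), a larger white one (220,134) and green (322,114), so I take (307,216). Tub candidates are ivory (312,258) and pink (191,339), so I take ivory. The carton is at (392,233), the pan at (214,243), the bars at (394,289), the spray at (299,163) and the jar at (368,158).

```bash
cat > h.py <<'E'
import numpy as np,cv2
from station import bot,optics
def w2p(n,P):
    m=optics.camera_model(n);T=np.array(m["cam_to_world"]);c=(np.atleast_2d(P)-T[:3,3])@T[:3,:3]
    return np.c_[m["cx"]+m["fx"]*c[:,0]/-c[:,2],m["cy"]+m["fy"]*-c[:,1]/-c[:,2]]
def p2w(n,uv,z):
    m=optics.camera_model(n);T=np.array(m["cam_to_world"]);uv=np.atleast_2d(uv).astype(float)
    d=np.c_[(uv[:,0]-m["cx"])/m["fx"],-(uv[:,1]-m["cy"])/m["fy"],-np.ones(len(uv))]@T[:3,:3].T
    return T[:3,3]+d*((z-T[2,3])/d[:,2])[:,None]
def rect(n,mask,z,box):
    x0,y0,x1,y1=box;M=np.zeros_like(mask);M[y0:y1,x0:x1]=mask[y0:y1,x0:x1]
    M=cv2.morphologyEx(M,cv2.MORPH_OPEN,np.ones((3,3)))
    cs,_=cv2.findContours(M,cv2.RETR_EXTERNAL,cv2.CHAIN_APPROX_NONE)
    c=max(cs,key=cv2.contourArea)[:,0]
    w=p2w(n,c,z)[:,:2]
    r=cv2.minAreaRect((w*1000).astype(np.float32));return r,w,c
E
python3 - <<'E'
from h import *
im=cv2.imread("pics/top0.png");h=cv2.cvtColor(im,cv2.COLOR_BGR2HSV)
H,S,V=cv2.split(h)
blue=((H>100)&(H<130)&(S>120)).astype(np.uint8)*255
white=((V>110)&(S<110)).astype(np.uint8)*255
carton=((H<22)&(S>60)&(V>60)).astype(np.uint8)*255
ivory=((H>15)&(H<40)&(S>40)&(V>110)).astype(np.uint8)*255
for k,m,z,b in [("board",blue,.014,(250,180,360,300)),("mould",white,.038,(272,198,340,234)),("bigmould",white,.038,(190,90,250,180)),("tub",white,.092,(298,244,328,272)),("carton",carton,.18,(360,200,425,265)),("bars",ivory,.038,(365,270,425,308)),("pan",white,.016,(165,185,262,300)),("jar",white,.12,(352,138,388,170)),("spray",white,.17,(285,140,315,185))]:
    try:
        r,w,c=rect("top",m,z,b);print(k,np.round(r[0],1),np.round(r[1],1),round(r[2],1),"px",c.min(0),c.max(0))
    except Exception as e: print(k,e)
a=cv2.resize(im[175:300,165:330],None,fx=3,fy=3,interpolation=cv2.INTER_CUBIC)
b=cv2.resize(im[175:315,330:430],None,fx=3,fy=3,interpolation=cv2.INTER_CUBIC)
o=np.zeros((420,795,3),np.uint8);o[:375,:495]=a;o[:420,495:795]=b
cv2.imwrite("pics/crop1.png",o)
E
```

```text
board [480.4 -15.6] [247.4 209.5] 5.2 px [264 191] [347 285]
mould [540.  -20.9] [152.7  57.3] 83.9 px [279 203] [335 227]
bigmould [785.5 220.1] [168.8 235.8] 88.9 px [190  90] [249 171]
tub [423.2 -29.9] [56.7 56.6] 88.8 px [301 246] [323 268]
carton [ 474.8 -226.5] [119.4  99.7] 5.1 px [373 207] [419 258]
bars [ 338.1 -249.1] [ 62.2 125.2] 0.6 px [371 277] [418 301]
pan [475.5 240.5] [270.1 317.2] 89.5 px [165 185] [261 299]
jar [ 687.8 -184.2] [91.  82.8] 87.9 px [352 138] [387 169]
spray [671.6  -0.9] [72.4 79.3] 88.9 px [285 140] [314 171]
```

View pics/crop1.png

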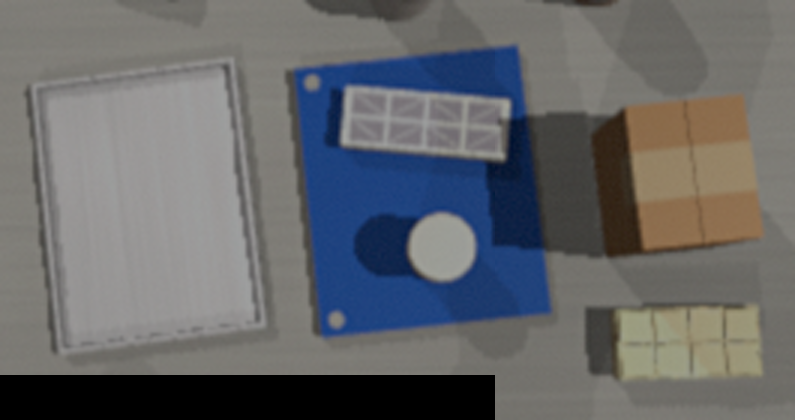

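The crop shows the mould as the small white 2x4 block (152x57 mm measured) and the ivory tub as the white lid at crop (442,246). The board, pan and carton are all turned about 5°. The sizes agree with the description, so I move above the mould.

drive_tool([
  {"gripper": 0,"offset": [-0.181,-0.171,0.019],"angular": [0,0,0]},
  {"gripper": 0,"offset": [-0.181,-0.171,0.019],"angular": [0,0,0]},
  {"gripper": 0,"offset": [-0.181,-0.171,0.019],"angular": [0,0,0]},
  {"gripper": 0,"offset": [-0.181,-0.171,0.019],"angular": [0,0,0]},
  {"gripper": 0,"offset": [-0.181,-0.171,0.019],"angular": [0,0,0]},
])

```text
t: 0.6
eef_pos: [0.3699, 0.3854, 0.2845]
tool_rot: [-0.0, 0.207, 0.978, -0.0]
contact_force: [1.2, -0.2, 0.2]
gripper_width: 1.004
grasp_force: 0.0
```

drive_tool([
  {"gripper": 0,"offset": [-0.181,-0.171,0.019],"angular": [0,0,0]},
  {"gripper": 0,"offset": [-0.181,-0.171,0.019],"angular": [0,0,0]},
  {"gripper": 0,"offset": [-0.181,-0.171,0.019],"angular": [0,0,0]},
  {"gripper": 0,"offset": [-0.181,-0.171,0.019],"angular": [0,0,0]},
  {"gripper": 0,"offset": [-0.181,-0.171,0.019],"angular": [0,0,0]},
])

```text
t: 1.1
eef_pos: [0.466, 0.1559, 0.2657]
tool_rot: [-0.0, 0.207, 0.978, 0.0]
contact_force: [-0.0, -0.1, -0.1]
gripper_width: 0.999
grasp_force: 0.0
```

drive_tool([
  {"gripper": 0,"offset": [-0.14,-0.133,0.016],"angular": [0,0,0.95]},
  {"gripper": 0,"offset": [-0.14,-0.133,0.016],"angular": [0,0,0.95]},
  {"gripper": 0,"offset": [-0.14,-0.133,0.016],"angular": [0,0,0.95]},
  {"gripper": 0,"offset": [-0.14,-0.133,0.016],"angular": [0,0,0.95]},
  {"gripper": 0,"offset": [-0.14,-0.133,0.016],"angular": [0,0,0.95]},
])

```text
t: 1.6
eef_pos: [0.5409, -0.0276, 0.2498]
tool_rot: [0.001, 0.556, 0.831, -0.001]
contact_force: [-0.2, -0.1, -0.7]
gripper_width: 0.999
grasp_force: 0.0
```

drive_tool([
  {"gripper": 0,"offset": [0,0,0],"angular": [0,0,0.654]},
  {"gripper": 0,"offset": [0,0,0],"angular": [0,0,0.654]},
  {"gripper": 0,"offset": [0,0,0],"angular": [0,0,0.654]},
  {"gripper": 0,"offset": [0,0,0],"angular": [0,0,0.654]},
  {"gripper": 0,"offset": [0,0,0],"angular": [0,0,0.654]},
])

```text
t: 2.1
eef_pos: [0.5397, -0.0202, 0.2495]
tool_rot: [-0.0, 0.744, 0.669, -0.0]
contact_force: [1.3, -1.1, -0.6]
gripper_width: 0.999
grasp_force: 0.0
```

```bash
cat >> h.py <<'E'
from scipy.spatial.transform import Rotation as R
def pose():
    o=bot.get_obs();q=o["tool_rot"];return np.array(o["eef_pos"]),R.from_quat([q[1],q[2],q[3],q[0]]),o
def down(yaw,tilt=0):
    # tool y at world angle yaw (deg); tool z down, tilted (deg) towards tool +x
    c,s=np.cos(np.radians(yaw)),np.sin(np.radians(yaw));y=np.array([c,s,0]);z=np.array([0,0,-1.])
    return R.from_matrix(np.c_[np.cross(y,z),y,z])*R.from_rotvec([0,np.radians(tilt),0])
def plan(pos,yaw,tilt=0):
    p,r,o=pose();print("t",round(o["t"],2),"p",p.round(4),"F",np.round(o["contact_force"],1),"w",round(o["gripper_width"],3),"gf",round(o["grasp_force"],1))
    print("offset",r.inv().apply(np.array(pos)-p).round(4),"ang",((r.inv()*down(yaw,tilt)).as_rotvec()/(np.pi/4)).round(3))
E
python3 - <<'E'
from h import *
px=np.array([(175,203.3),(243.3,194.3),(254,283.3),(184.3,292.7)])
w=p2w("top",px,.016)[:,:2]*1000;print(w.round(1),cv2.minAreaRect(w.astype(np.float32)))
plan([.540,-.021,.12],-6.1)
# jar / spray bases & side-view check of carton top corners prediction
print(w2p("side",[[.4748,-.2265,.18],[.540,-.021,.038],[.423,-.030,.092],[.4899,-.1202,.014]]).round(0))
E
```

```text
[[582.7 345.1]
 [604.8 153.8]
 [358.  125.7]
 [335.6 315.6]] ((470.1745300292969, 235.13284301757812), (248.79611206054688, 192.5098114013672), 6.601460933685303)
t 2.1 p [ 0.5397 -0.0202  0.2495] F [ 1.3 -1.1 -0.6] w 0.999 gf 0.0
offset [-0.0008  0.0005  0.1295] ang [-0.001  0.     0.001]
[[288. 283.]
 [300. 238.]
 [249. 232.]
 [285. 283.]]
```

drive_tool([
  {"gripper": 0,"offset": [0,0,0.05],"angular": [0,0,0]},
  {"gripper": 0,"offset": [0,0,0.1],"angular": [0,0,0]},
  {"gripper": 0,"offset": [0,0,0.135],"angular": [0,0,0]},
  {"gripper": 0,"offset": [0,0,0.157],"angular": [0,0,0]},
  {"gripper": 0,"offset": [0,0,0.157],"angular": [0,0,0]},
])

```text
t: 2.6
eef_pos: [0.5378, -0.0203, 0.09]
tool_rot: [-0.002, 0.743, 0.669, -0.002]
contact_force: [-0.3, 0.3, -0.4]
gripper_width: 0.995
grasp_force: 0.0
```

drive_tool([
  {"gripper": 255,"offset": [0,0,0],"angular": [0,0,0]},
  {"gripper": 255,"offset": [0,0,0],"angular": [0,0,0]},
  {"gripper": 255,"offset": [0,0,0],"angular": [0,0,0]},
  {"gripper": 255,"offset": [0,0,0],"angular": [0,0,0]},
  {"gripper": 255,"offset": [0,0,0],"angular": [0,0,0]},
], grip_force=40)

```text
t: 3.1
eef_pos: [0.5409, -0.0203, 0.0946]
tool_rot: [0.001, 0.743, 0.669, 0.001]
contact_force: [-1.8, -0.3, 6.7]
gripper_width: 0.623
grasp_force: 42.7
```

drive_tool([
  {"gripper": 255,"offset": [0,0,0],"angular": [0,0,0]},
  {"gripper": 255,"offset": [0,0,0],"angular": [0,0,0]},
  {"gripper": 255,"offset": [0,0,-0.02],"angular": [0,0,0]},
  {"gripper": 255,"offset": [0,0,-0.05],"angular": [0,0,0]},
  {"gripper": 255,"offset": [0,0,-0.08],"angular": [0,0,0]},
])

```text
t: 3.6
eef_pos: [0.5398, -0.0203, 0.1744]
tool_rot: [0.0, 0.743, 0.669, 0.0]
contact_force: [1.1, 0.1, -1.3]
gripper_width: 0.62
grasp_force: 43.2
```

drive_tool([
  {"gripper": 255,"offset": [0.05,-0.008,0],"angular": [0,0,-0.1]},
  {"gripper": 255,"offset": [0.098,-0.016,0],"angular": [0,0,-0.2]},
  {"gripper": 255,"offset": [0.146,-0.024,0],"angular": [0,0,-0.282]},
  {"gripper": 255,"offset": [0.194,-0.032,0],"angular": [0,0,-0.282]},
  {"gripper": 255,"offset": [0.24,-0.04,0],"angular": [0,0,-0.282]},
])

```text
t: 4.1
eef_pos: [0.5253, 0.225, 0.174]
tool_rot: [0.0, 0.665, 0.747, 0.001]
contact_force: [0.4, -0.3, -1.5]
gripper_width: 0.62
grasp_force: 43.2
```

```bash
python3 - <<'E'
from h import *
plan([.525,.241,.087],6.6)
E
```

```text
t 4.1 p [0.5253 0.225  0.174 ] F [ 0.4 -0.3 -1.5] w 0.62 gf 43.2
offset [0.0159 0.0015 0.0871] ang [ 0.002 -0.002  0.002]
```

drive_tool([
  {"gripper": 255,"offset": [0.016,0.001,0.03],"angular": [0,0,0]},
  {"gripper": 255,"offset": [0.016,0.001,0.06],"angular": [0,0,0]},
  {"gripper": 255,"offset": [0.016,0.001,0.075],"angular": [0,0,0]},
  {"gripper": 255,"offset": [0.016,0.001,0.083],"angular": [0,0,0]},
  {"gripper": 255,"offset": [0.016,0.001,0.087],"angular": [0,0,0]},
])

```text
t: 4.6
eef_pos: [0.5251, 0.2377, 0.086]
tool_rot: [0.0, 0.666, 0.746, -0.0]
contact_force: [0.8, 0.0, -0.8]
gripper_width: 0.622
grasp_force: 43.2
```

drive_tool([
  {"gripper": 255,"offset": [0,0,0.001],"angular": [0,0,0]},
  {"gripper": 255,"offset": [0,0,0.002],"angular": [0,0,0]},
  {"gripper": 255,"offset": [0,0,0.002],"angular": [0,0,0]},
])

```text
t: 4.9
eef_pos: [0.5253, 0.2385, 0.0847]
tool_rot: [0.0, 0.665, 0.747, 0.001]
contact_force: [0.1, -0.4, -0.7]
gripper_width: 0.617
grasp_force: 43.3
```

drive_tool([
  {"gripper": 40,"offset": [0,0,0],"angular": [0,0,0]},
  {"gripper": 40,"offset": [0,0,0],"angular": [0,0,0]},
  {"gripper": 40,"offset": [0,0,0],"angular": [0,0,0]},
  {"gripper": 40,"offset": [0,0,0],"angular": [0,0,0]},
  {"gripper": 40,"offset": [0,0,-0.01],"angular": [0,0,0]},
])

```text
t: 5.4
eef_pos: [0.5239, 0.2383, 0.0933]
tool_rot: [-0.0, 0.665, 0.747, -0.001]
contact_force: [-1.3, -0.4, 0.4]
gripper_width: 0.844
grasp_force: 0.0
```

drive_tool([
  {"gripper": 40,"offset": [0,0,-0.03],"angular": [0,0,0]},
  {"gripper": 40,"offset": [0,0,-0.08],"angular": [0,0,0]},
  {"gripper": 0,"offset": [0,0,-0.13],"angular": [0,0,0]},
  {"gripper": 0,"offset": [0,0,-0.15],"angular": [0,0,0]},
  {"gripper": 0,"offset": [0,0,-0.15],"angular": [0,0,0]},
])

```text
t: 5.9
eef_pos: [0.5265, 0.2391, 0.2483]
tool_rot: [0.001, 0.665, 0.747, 0.004]
contact_force: [-0.3, -0.1, -0.0]
gripper_width: 1.0
grasp_force: 0.0
```

```bash
python3 - <<'E'
from h import *
plan([.423,-.030,.22],6.6)
E
```

```text
t 5.9 p [0.5265 0.2391 0.2483] F [-0.3 -0.1 -0. ] w 1.0 gf 0.0
offset [-0.2555 -0.1339  0.0265] ang [ 0.008 -0.005  0.   ]
```

drive_tool([
  {"gripper": 0,"offset": [-0.21,-0.11,0.02],"angular": [0,0,0]},
  {"gripper": 0,"offset": [-0.21,-0.11,0.02],"angular": [0,0,0]},
  {"gripper": 0,"offset": [-0.21,-0.11,0.02],"angular": [0,0,0]},
  {"gripper": 0,"offset": [-0.21,-0.11,0.02],"angular": [0,0,0]},
  {"gripper": 0,"offset": [-0.21,-0.11,0.02],"angular": [0,0,0]},
])

```text
t: 6.4
eef_pos: [0.4373, 0.0145, 0.2231]
tool_rot: [-0.001, 0.666, 0.746, -0.001]
contact_force: [0.4, -0.5, -0.2]
gripper_width: 0.998
grasp_force: 0.0
```

drive_tool([
  {"gripper": 0,"offset": [-0.0455,-0.0225,0],"angular": [0,0,0]},
  {"gripper": 0,"offset": [-0.0455,-0.0225,0],"angular": [0,0,0]},
  {"gripper": 0,"offset": [-0.0455,-0.0225,0],"angular": [0,0,0]},
  {"gripper": 0,"offset": [-0.0455,-0.0225,0],"angular": [0,0,0]},
])

```text
t: 6.8
eef_pos: [0.4228, -0.0297, 0.2237]
tool_rot: [-0.0, 0.665, 0.747, -0.0]
contact_force: [0.2, 0.3, -0.7]
gripper_width: 0.998
grasp_force: 0.0
```

```bash
python3 - <<'E'
from h import *
plan([.423,-.030,.118],6.6)
im=optics.read_camera("side");cv2.imwrite("pics/s1.png",im)
E
```

```text
t 6.8 p [ 0.4228 -0.0297  0.2237] F [ 0.2  0.3 -0.7] w 0.998 gf 0.0
offset [-0.0003  0.0002  0.1057] ang [-0.    -0.     0.002]
```

View pics/s1.png

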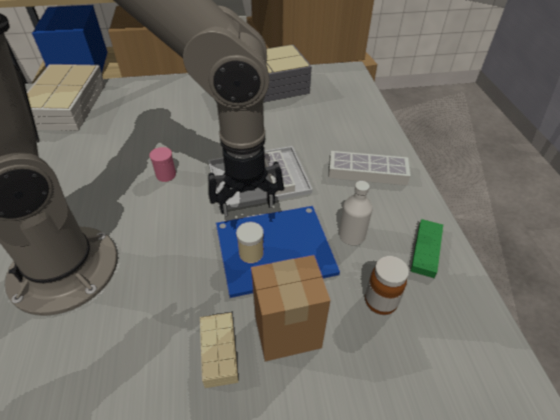

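The mould is in the pan at (290,172), partly hidden behind the gripper. The fingers are over the tub at (250,240). I descend, grip and lift.

drive_tool([
  {"gripper": 0,"offset": [0,0,0.04],"angular": [0,0,0]},
  {"gripper": 0,"offset": [0,0,0.075],"angular": [0,0,0]},
  {"gripper": 0,"offset": [0,0,0.1],"angular": [0,0,0]},
  {"gripper": 0,"offset": [0,0,0.106],"angular": [0,0,0]},
  {"gripper": 0,"offset": [0,0,0.106],"angular": [0,0,0]},
])

```text
t: 7.35
eef_pos: [0.4225, -0.0299, 0.1173]
tool_rot: [-0.001, 0.665, 0.747, -0.001]
contact_force: [0.5, 0.4, -0.1]
gripper_width: 0.997
grasp_force: 0.0
```

drive_tool([
  {"gripper": 255,"offset": [0,0,0],"angular": [0,0,0]},
  {"gripper": 255,"offset": [0,0,0],"angular": [0,0,0]},
  {"gripper": 255,"offset": [0,0,0],"angular": [0,0,0]},
  {"gripper": 255,"offset": [0,0,0],"angular": [0,0,0]},
  {"gripper": 255,"offset": [0,0,0],"angular": [0,0,0]},
], grip_force=35)

```text
t: 7.85
eef_pos: [0.4234, -0.0303, 0.1192]
tool_rot: [0.001, 0.665, 0.747, 0.001]
contact_force: [-1.5, 0.3, 5.8]
gripper_width: 0.663
grasp_force: 35.9
```

drive_tool([
  {"gripper": 255,"offset": [0,0,0],"angular": [0,0,0]},
  {"gripper": 255,"offset": [0,0,-0.02],"angular": [0,0,0]},
  {"gripper": 255,"offset": [0,0,-0.05],"angular": [0,0,0]},
  {"gripper": 255,"offset": [0,0,-0.09],"angular": [0,0,0]},
  {"gripper": 255,"offset": [0,0,-0.09],"angular": [0,0,0]},
])

```text
t: 8.35
eef_pos: [0.4251, -0.0306, 0.2122]
tool_rot: [0.002, 0.665, 0.747, 0.004]
contact_force: [0.1, -0.1, -1.0]
gripper_width: 0.664
grasp_force: 38.0
```

```bash
python3 - <<'E'
from h import *
plan([.4155,.229,.20],6.6)
E
```

```text
t 8.35 p [ 0.4251 -0.0306  0.2122] F [ 0.1 -0.1 -1. ] w 0.664 gf 38.0
offset [0.259  0.0202 0.0129] ang [ 0.012 -0.002  0.   ]
```

drive_tool([
  {"gripper": 255,"offset": [0.05,0.004,0],"angular": [0,0,0]},
  {"gripper": 255,"offset": [0.1,0.009,0],"angular": [0,0,0]},
  {"gripper": 255,"offset": [0.15,0.013,0],"angular": [0,0,0]},
  {"gripper": 255,"offset": [0.2,0.018,0],"angular": [0,0,0]},
  {"gripper": 255,"offset": [0.245,0.021,0],"angular": [0,0,0]},
])

```text
t: 8.85
eef_pos: [0.4145, 0.2177, 0.208]
tool_rot: [-0.0, 0.665, 0.747, 0.001]
contact_force: [2.1, -0.5, -2.3]
gripper_width: 0.663
grasp_force: 38.0
```

drive_tool([
  {"gripper": 255,"offset": [0.014,0.001,0.02],"angular": [0,0,0]},
  {"gripper": 255,"offset": [0.014,0.001,0.05],"angular": [0,0,0]},
  {"gripper": 255,"offset": [0.014,0.001,0.08],"angular": [0,0,0]},
  {"gripper": 255,"offset": [0.014,0.001,0.09],"angular": [0,0,0]},
  {"gripper": 255,"offset": [0.014,0.001,0.09],"angular": [0,0,0]},
])

```text
t: 9.35
eef_pos: [0.4138, 0.2286, 0.1169]
tool_rot: [-0.0, 0.665, 0.747, -0.001]
contact_force: [0.5, -0.6, -1.4]
gripper_width: 0.663
grasp_force: 38.2
```

```bash
python3 - <<'E'
from h import *
plan([.4155,.229,.110],6.6)
E
```

```text
t 9.35 p [0.4138 0.2286 0.1169] F [ 0.5 -0.6 -1.4] w 0.663 gf 38.2
offset [0.0002 0.0018 0.0069] ang [-0.003  0.002  0.   ]
```

drive_tool([
  {"gripper": 255,"offset": [0,0.002,0.004],"angular": [0,0,0]},
  {"gripper": 255,"offset": [0,0.002,0.007],"angular": [0,0,0]},
  {"gripper": 255,"offset": [0,0.002,0.007],"angular": [0,0,0]},
  {"gripper": 255,"offset": [0,0.002,0.0075],"angular": [0,0,0]},
])

```text
t: 9.75
eef_pos: [0.4168, 0.2297, 0.111]
tool_rot: [0.0, 0.665, 0.747, 0.001]
contact_force: [-0.0, 0.6, -1.1]
gripper_width: 0.66
grasp_force: 38.2
```

drive_tool([
  {"gripper": 30,"offset": [0,0,0],"angular": [0,0,0]},
  {"gripper": 30,"offset": [0,0,0],"angular": [0,0,0]},
  {"gripper": 30,"offset": [0,0,0],"angular": [0,0,0]},
  {"gripper": 30,"offset": [0,0,0],"angular": [0,0,0]},
  {"gripper": 30,"offset": [0,0,0],"angular": [0,0,0]},
])

```text
t: 10.25
eef_pos: [0.4166, 0.2295, 0.1104]
tool_rot: [0.0, 0.665, 0.747, 0.0]
contact_force: [-0.6, -0.1, 0.0]
gripper_width: 0.882
grasp_force: 0.0
```

drive_tool([
  {"gripper": 30,"offset": [0,0,-0.03],"angular": [0,0,0]},
  {"gripper": 30,"offset": [0,0,-0.08],"angular": [0,0,0]},
  {"gripper": 30,"offset": [0,0,-0.13],"angular": [0,0,0]},
  {"gripper": 0,"offset": [0,0,-0.18],"angular": [0,0,0]},
  {"gripper": 0,"offset": [0,0,-0.22],"angular": [0,0,0]},
])

```text
t: 10.75
eef_pos: [0.4168, 0.2293, 0.3333]
tool_rot: [0.0, 0.665, 0.747, 0.001]
contact_force: [0.4, 0.7, 0.1]
gripper_width: 0.999
grasp_force: 0.0
```

```bash
python3 - <<'E'
from h import *
plan([.48,-.05,.36],5.2)
E
```

```text
t 10.75 p [0.4168 0.2293 0.3333] F [0.4 0.7 0.1] w 0.999 gf 0.0
offset [-0.2846  0.0308 -0.0271] ang [ 0.002 -0.002  0.031]
```

drive_tool([
  {"gripper": 60,"offset": [-0.25,0.001,-0.01],"angular": [0,0,0]},
  {"gripper": 100,"offset": [-0.25,0.001,-0.01],"angular": [0,0,0]},
  {"gripper": 100,"offset": [-0.25,0.001,-0.01],"angular": [0,0,0]},
  {"gripper": 100,"offset": [-0.25,0.001,-0.01],"angular": [0,0,0]},
  {"gripper": 100,"offset": [-0.25,0.001,-0.01],"angular": [0,0,0]},
])

```text
t: 11.25
eef_pos: [0.446, -0.0206, 0.3406]
tool_rot: [-0.0, 0.665, 0.747, 0.001]
contact_force: [1.3, -0.0, -0.1]
gripper_width: 0.606
grasp_force: 0.0
```

drive_tool([
  {"gripper": 100,"offset": [-0.25,0.001,0],"angular": [0,0,0]},
  {"gripper": 100,"offset": [-0.25,0.001,0],"angular": [0,0,0]},
  {"gripper": 100,"offset": [-0.25,0.001,0],"angular": [0,0,0]},
  {"gripper": 100,"offset": [-0.25,0.001,0],"angular": [0,0,0]},
  {"gripper": 100,"offset": [-0.25,0.001,0],"angular": [0,0,0]},
])

```text
t: 11.75
eef_pos: [0.4762, -0.2684, 0.3402]
tool_rot: [-0.0, 0.665, 0.747, 0.0]
contact_force: [-0.2, 1.0, 0.5]
gripper_width: 0.607
grasp_force: 0.0
```

```bash
python3 - <<'E'
from h import *
plan([.4868,-.3585,.30],5.2,30)
im=optics.read_camera("top");cv2.imwrite("pics/t2.png",im)
E
```

```text
t 11.75 p [ 0.4762 -0.2684  0.3402] F [-0.2  1.   0.5] w 0.607 gf 0.0
offset [-0.0907  0.      0.0402] ang [-0.008  0.666  0.032]
```

View pics/t2.png

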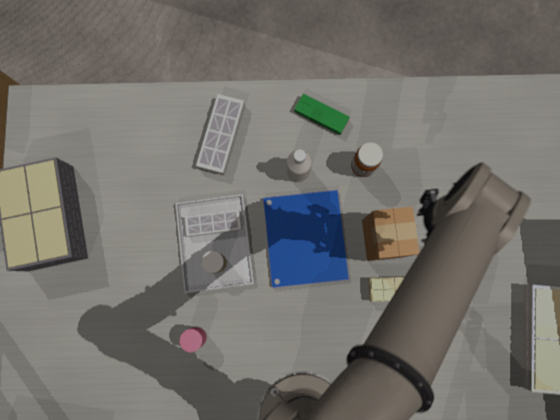

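The mould at (212,220) and the tub at (212,262) are both inside the pan and the board is clear. I go behind the carton with the tool tilted.

drive_tool([
  {"gripper": 100,"offset": [-0.05,0,0],"angular": [0,0.15,0.03]},
  {"gripper": 100,"offset": [-0.091,0,0],"angular": [0,0.3,0.03]},
  {"gripper": 100,"offset": [-0.091,0,0.02],"angular": [0,0.45,0.03]},
  {"gripper": 100,"offset": [-0.091,0,0.04],"angular": [-0.004,0.6,0.032]},
  {"gripper": 100,"offset": [-0.091,0,0.04],"angular": [-0.008,0.666,0.032]},
])

```text
t: 12.3
eef_pos: [0.4851, -0.3582, 0.2966]
tool_rot: [-0.195, 0.653, 0.711, 0.175]
contact_force: [0.3, -0.2, 0.2]
gripper_width: 0.612
grasp_force: 0.0
```

```bash
python3 - <<'E'
from h import *
plan([.4868,-.3585,.09],5.2,30)
print(pose()[2]["q"].round(2))
E
```

```text
t 12.3 p [ 0.4851 -0.3582  0.2966] F [ 0.3 -0.2  0.2] w 0.612 gf 0.0
offset [-0.1048  0.0028  0.178 ] ang [-0.003 -0.008 -0.008]
[ 0.22  0.65  0.72  1.58 -0.67  1.59  1.19]
```

drive_tool([
  {"gripper": 100,"offset": [-0.024,0.001,0.041],"angular": [0,-0.005,-0.005]},
  {"gripper": 100,"offset": [-0.048,0.002,0.082],"angular": [0,-0.005,-0.005]},
  {"gripper": 100,"offset": [-0.072,0.002,0.122],"angular": [0,-0.005,-0.005]},
  {"gripper": 100,"offset": [-0.094,0.003,0.16],"angular": [0,-0.005,-0.005]},
  {"gripper": 100,"offset": [-0.104,0.003,0.177],"angular": [0,-0.005,-0.005]},
])

```text
t: 12.8
eef_pos: [0.4886, -0.3568, 0.0911]
tool_rot: [-0.192, 0.651, 0.714, 0.173]
contact_force: [0.0, 0.9, 0.2]
gripper_width: 0.606
grasp_force: 0.0
```

```bash
python3 - <<'E'
from h import *
bx=np.array([-.0906,.9959,0])
plan(np.array([.4868,-.3585,.09])+.03*bx,5.2,30)
plan(np.array([.4868,-.3585,.09])+.08*bx,5.2,30)
im=optics.read_camera("side");cv2.imwrite("pics/s3.png",im)
E
```

```text
t 12.8 p [ 0.4886 -0.3568  0.0911] F [0.  0.9 0.2] w 0.606 gf 0.0
offset [ 0.0241 -0.0018  0.0151] ang [-0.005  0.001  0.002]
t 12.8 p [ 0.4886 -0.3568  0.0911] F [0.  0.9 0.2] w 0.606 gf 0.0
offset [ 0.0674 -0.0017  0.0401] ang [-0.005  0.001  0.002]
```

View pics/s3.png

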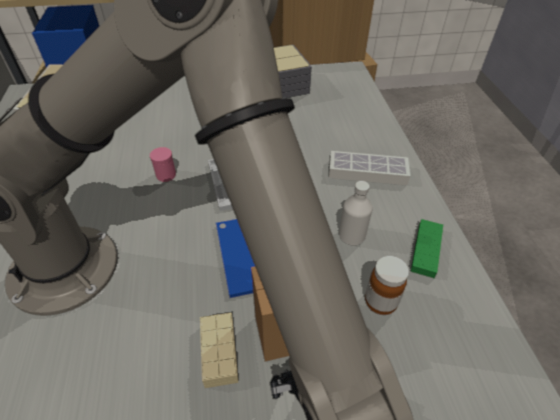

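The fingers are low behind the carton at (285,385) and the forearm is well above it. I push it gently.

drive_tool([
  {"gripper": 100,"offset": [0.013,-0.001,0.0085],"angular": [0,0,0]},
  {"gripper": 100,"offset": [0.024,-0.0015,0.015],"angular": [0,0,0]},
  {"gripper": 100,"offset": [0.033,-0.0015,0.02],"angular": [0,0,0]},
  {"gripper": 100,"offset": [0.041,-0.0015,0.025],"angular": [0,0,0]},
  {"gripper": 100,"offset": [0.048,-0.0015,0.029],"angular": [0,0,0]},
])

```text
t: 13.35
eef_pos: [0.4838, -0.3043, 0.0956]
tool_rot: [-0.187, 0.651, 0.715, 0.173]
contact_force: [1.5, -6.2, 3.8]
gripper_width: 0.605
grasp_force: 2.8
```

drive_tool([
  {"gripper": 100,"offset": [0.0065,0,0.0038],"angular": [0,0,0]},
  {"gripper": 100,"offset": [0.013,0,0.0075],"angular": [0,0,0]},
  {"gripper": 100,"offset": [0.0185,0,0.0107],"angular": [0,0,0]},
  {"gripper": 100,"offset": [0.0225,0,0.013],"angular": [0,0,0]},
  {"gripper": 100,"offset": [0.0225,0,0.013],"angular": [0,0,0]},
])

```text
t: 13.85
eef_pos: [0.4814, -0.2781, 0.0953]
tool_rot: [-0.187, 0.651, 0.715, 0.173]
contact_force: [1.5, -3.8, 3.8]
gripper_width: 0.608
grasp_force: 2.1
```

```bash
python3 - <<'E'
from h import *
bx=np.array([-.0906,.9959,0]);E=np.array([.4899,-.1202,0])
p,r,o=pose();tip=p+r.apply([.011,0,.07]);print("tip",tip.round(4),"gap left",round(-np.dot(tip-E,bx)-.096,4),"lat",np.dot(tip-E,[-.9959,-.0906,0]).round(4))
im=optics.read_camera("top");cv2.imwrite("pics/t4.png",cv2.resize(im[170:330,240:470],None,fx=3,fy=3))
E
```

```text
tip [ 0.4776 -0.2341  0.0398] gap left 0.0164 lat 0.0226
```

View pics/t4.png

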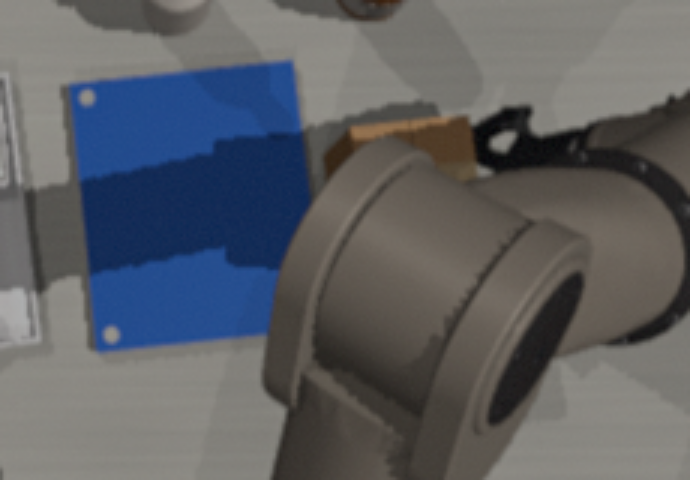

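The carton is upright at crop (400,140), square, with about 15 mm left to the board edge at crop x≈300. I continue slowly until the force rises.

drive_tool([
  {"gripper": 100,"offset": [0.004,0,0.0025],"angular": [0,0,0]},
  {"gripper": 100,"offset": [0.008,0,0.005],"angular": [0,0,0]},
  {"gripper": 100,"offset": [0.011,0,0.0065],"angular": [0,0,0]},
  {"gripper": 100,"offset": [0.013,0,0.0075],"angular": [0,0,0]},
])

```text
t: 14.3
eef_pos: [0.4796, -0.2632, 0.0943]
tool_rot: [-0.188, 0.651, 0.715, 0.173]
contact_force: [1.6, -5.0, 3.6]
gripper_width: 0.606
grasp_force: 2.7
```

drive_tool([
  {"gripper": 100,"offset": [0.0025,0,0.0015],"angular": [0,0,0]},
  {"gripper": 100,"offset": [0.005,0,0.003],"angular": [0,0,0]},
  {"gripper": 100,"offset": [0.005,0,0.003],"angular": [0,0,0]},
])

```text
t: 14.6
eef_pos: [0.479, -0.2597, 0.0945]
tool_rot: [-0.186, 0.652, 0.715, 0.172]
contact_force: [0.0, -10.5, 4.4]
gripper_width: 0.608
grasp_force: 5.2
```

drive_tool([
  {"gripper": 100,"offset": [0.002,0,0.001],"angular": [0,0,0]},
  {"gripper": 100,"offset": [0.003,0,0.0015],"angular": [0,0,0]},
  {"gripper": 100,"offset": [0.003,0,0.0015],"angular": [0,0,0]},
])

```text
t: 14.9
eef_pos: [0.4788, -0.2592, 0.0948]
tool_rot: [-0.183, 0.653, 0.715, 0.171]
contact_force: [0.9, -16.3, 5.4]
gripper_width: 0.61
grasp_force: 8.5
```

```bash
python3 - <<'E'
from h import *
bx=np.array([-.0906,.9959,0])
p,r,o=pose()
plan(p-.025*bx,5.2,30)
plan(p-.025*bx+[0,0,.11],5.2,30)
E
```

```text
t 14.9 p [ 0.4788 -0.2592  0.0948] F [  0.9 -16.3   5.4] w 0.61 gf 8.5
offset [-0.0219  0.     -0.0121] ang [0.006 0.022 0.001]
t 14.9 p [ 0.4788 -0.2592  0.0948] F [  0.9 -16.3   5.4] w 0.61 gf 8.5
offset [ 0.0315  0.0005 -0.1083] ang [0.006 0.022 0.001]
```

drive_tool([
  {"gripper": 100,"offset": [-0.022,0,-0.012],"angular": [0,0.02,0]},
  {"gripper": 100,"offset": [-0.022,0,-0.012],"angular": [0,0.02,0]},
  {"gripper": 100,"offset": [0,0,-0.05],"angular": [0,0.02,0]},
  {"gripper": 100,"offset": [0.02,0,-0.086],"angular": [0,0.02,0]},
  {"gripper": 100,"offset": [0.0315,0,-0.108],"angular": [0,0.02,0]},
])

```text
t: 15.4
eef_pos: [0.4808, -0.2784, 0.2053]
tool_rot: [-0.195, 0.649, 0.713, 0.179]
contact_force: [0.2, -0.1, 0.6]
gripper_width: 0.608
grasp_force: 0.0
```

drive_tool([
  {"gripper": 100,"offset": [0.0173,0,0.01],"angular": [0,0,0]},
  {"gripper": 100,"offset": [0.026,0,0.015],"angular": [0,0,0]},
  {"gripper": 100,"offset": [0.0346,0,0.02],"angular": [0,0,0]},
  {"gripper": 100,"offset": [0.0433,0,0.025],"angular": [0,0,0]},
  {"gripper": 100,"offset": [0.052,0,0.03],"angular": [0,0,0]},
])

```text
t: 15.9
eef_pos: [0.4748, -0.2184, 0.2033]
tool_rot: [-0.195, 0.649, 0.713, 0.178]
contact_force: [0.2, -2.4, 3.2]
gripper_width: 0.609
grasp_force: 1.3
```

```bash
python3 - <<'E'
from h import *
bx=np.array([-.0906,.9959,0]);E=np.array([.4899,-.1202,0])
p,r,o=pose();tip=p+r.apply([.011,0,.07]);print("tip",tip.round(4),np.dot(tip-E,bx).round(4))
plan(p+.06*bx,5.2,30)
im=optics.read_camera("side");cv2.imwrite("pics/s5.png",im)
E
```

```text
tip [ 0.4706 -0.1734  0.1487] -0.0512
t 15.9 p [ 0.4748 -0.2184  0.2033] F [ 0.2 -2.4  3.2] w 0.609 gf 1.3
offset [0.0516 0.0002 0.0306] ang [-0.001 -0.015  0.003]
```

View pics/s5.png

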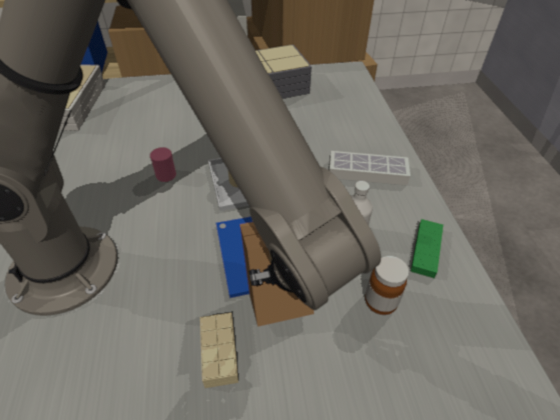

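The carton (275,275) is leaning over the board. I keep pushing past the balance point.

drive_tool([
  {"gripper": 100,"offset": [0.0087,0,0.005],"angular": [0,0,0]},
  {"gripper": 100,"offset": [0.0173,0,0.01],"angular": [0,0,0]},
  {"gripper": 100,"offset": [0.026,0,0.015],"angular": [0,0,0]},
  {"gripper": 100,"offset": [0.0346,0,0.02],"angular": [0,0,0]},
  {"gripper": 100,"offset": [0.0433,0,0.025],"angular": [0,0,0]},
])

```text
t: 16.45
eef_pos: [0.4701, -0.1683, 0.2041]
tool_rot: [-0.195, 0.649, 0.713, 0.178]
contact_force: [0.1, 0.1, -0.6]
gripper_width: 0.606
grasp_force: 0.0
```

drive_tool([
  {"gripper": 100,"offset": [0,0,0],"angular": [0,0,0]},
  {"gripper": 100,"offset": [0,0,0],"angular": [0,0,0]},
  {"gripper": 100,"offset": [0,0,0],"angular": [0,0,0]},
])

```text
t: 16.75
eef_pos: [0.4704, -0.1699, 0.2043]
tool_rot: [-0.195, 0.649, 0.713, 0.178]
contact_force: [0.0, 0.2, -0.2]
gripper_width: 0.608
grasp_force: 0.0
```

drive_tool([
  {"gripper": 100,"offset": [0.02,0,-0.04],"angular": [0,0,0]},
  {"gripper": 100,"offset": [0.045,0,-0.08],"angular": [0,0,0]},
  {"gripper": 100,"offset": [0.07,0,-0.12],"angular": [0,0,0]},
  {"gripper": 100,"offset": [0.09,0,-0.155],"angular": [0,0,0]},
  {"gripper": 100,"offset": [0.09,0,-0.155],"angular": [0,0,0]},
])

```text
t: 17.25
eef_pos: [0.4715, -0.1733, 0.3887]
tool_rot: [-0.191, 0.649, 0.714, 0.181]
contact_force: [0.1, -0.7, -0.2]
gripper_width: 0.612
grasp_force: 0.0
```

drive_tool([
  {"gripper": 100,"offset": [-0.21,0,-0.13],"angular": [0,0,0]},
  {"gripper": 100,"offset": [-0.21,0,-0.13],"angular": [0,0,0]},
  {"gripper": 100,"offset": [-0.21,0,-0.13],"angular": [0,0,0]},
  {"gripper": 100,"offset": [-0.21,0,-0.13],"angular": [0,0,0]},
  {"gripper": 100,"offset": [-0.21,0,-0.13],"angular": [0,0,0]},
])

```text
t: 17.75
eef_pos: [0.493, -0.4194, 0.3871]
tool_rot: [-0.195, 0.649, 0.713, 0.178]
contact_force: [0.7, 0.3, 1.0]
gripper_width: 0.609
grasp_force: 0.0
```

```bash
python3 - <<'E'
from h import *
im=optics.read_camera("top");s=optics.read_camera("side")
o=np.zeros((420,790,3),np.uint8);o[:,:395]=cv2.resize(im,None,fx=1,fy=1)[:,100:495];o[:,395:]=s[:,100:495]
cv2.imwrite("pics/c6.png",o);cv2.imwrite("pics/t6raw.png",im);print(pose()[0],pose()[2]["t"])
E
```

```text
[ 0.49076157 -0.42328924  0.3855171 ] 17.85
```

View pics/c6.png

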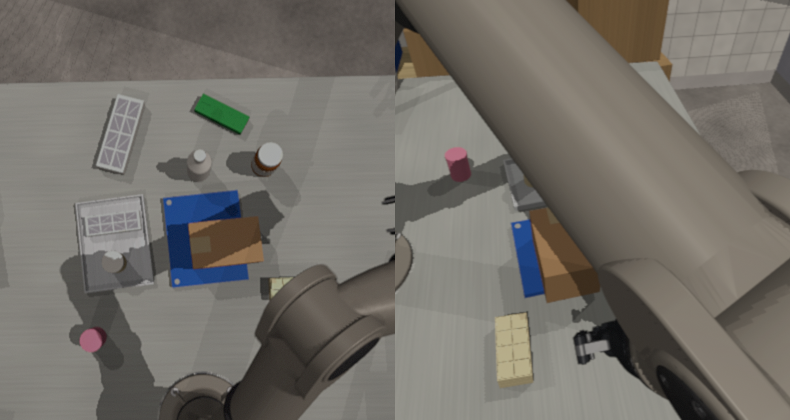

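The carton lies on the board at top crop (226,243), looks square, and its foot end overhangs the near edge slightly. I check its pose in numbers.

```bash
python3 - <<'E'
from h import *
im=cv2.imread("pics/t6raw.png");H,S,V=cv2.split(cv2.cvtColor(im,cv2.COLOR_BGR2HSV))
m=((H<22)&(S>60)&(V>60)).astype(np.uint8)*255
r,w,c=rect("top",m,.110,(280,205,372,275));print(np.round(r[0],1),np.round(r[1],1),round(r[2],1))
bx=np.array([-.0906,.9959]);by=np.array([-.9959,-.0906]);d=w-[.4899,-.1202]
print("x",(d@bx).min().round(3),(d@bx).max().round(3),"y",(d@by).min().round(3),(d@by).max().round(3))
iv=((H>15)&(H<40)&(S>40)&(V>110)).astype(np.uint8)*255
E
```

```text
[460.3 -63.7] [118.1 181.9] 4.9
x -0.032 0.15 y -0.034 0.084
```

```bash
python3 -c "
from station import bot
print(bot.hand_in())"
```

```text
the job is handed in; nothing more can be done
None
```

The job is handed in at about 18 s: the mould and tub are in the pan, and the carton lies flat and square on the board (within about 1°) with its foot end overhanging the near edge by about 32 mm; the jar, spray bottle and bars looked undisturbed.

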